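Set and lock the coarse dial of a coaxial pump control

TASK

On the metering pump's sloping panel, turn the wide coarse dial (the lower, larger knob of the stacked pair) until its pointer nose stands exactly at the small reference tab on the rim, without disturbing the small fine knob on top of it or the tab. Then throw the lock lever beside the dial fully over, away from the robot, leave both settings as they are and let go. Leave the bottle, the beaker and the pipe spool where they stand.

Things in the scene. Friction and masses are not known exactly. Their poses are not given: they have to be found in the camera images.
- pump: White wedge-shaped metering pump fixed to the bench, 220 deep, 320 wide, 50 high in front, 177 high at the back, a steel pump head (diameter 100) standing 45 out of its left flank. Origin under its centre; x to its back, y to its left, z up. Its front (-x) faces the robot more or less; its grey panel slopes up by 30 degrees from front to back.
- dial_axis (a point): Point on the common axis of the two stacked knobs, on the surface of the sloping panel. Axes: x up the slope, y to the left along the panel, z straight out of the panel along the knob axis (30 degrees from vertical, leaning to the front). Heights of the knobs and the tab are measured along this z from this point.
- pointer (a point): Tip of the coarse dial's nose, 52 from the axis, at height 8; its x axis points radially out along the nose. The dial: black skirt, diameter 76, heights 4 to 13, the nose (8 wide) on its rim; on it the black ribbed grip band, diameter 56, heights 13 to 44, to be gripped at any angle from straight above the panel. Stays where left; 0.06 N m turns it.
- dial (a joint): Angle of the coarse dial in rad: 0 with the nose pointing straight up the slope, growing as it turns clockwise (seen facing the panel): the nose's direction is cos(q) x - sin(q) y in the axes of dial_axis. Range -1.2 to 2.4. At the start the nose stands 0.7 to 2.5 rad anticlockwise of the tab.
- fine (a joint): Angle of the fine knob in rad, clockwise from the panel's x axis. The fine knob sits on the coarse dial's axis and turns on its own: round, black, diameter 30, heights 46 to 62, with a bar across its top, 34 long and 8 wide, up to height 72. It turns at a light touch (0.012 N m). It is to stay as it is.
- fine_bar (a point): The marked end of the fine knob's bar, 17 from the axis, at height 67.
- tab_tip (a point): Inner face of the dark steel reference tab, 54 from the axis, at height 8; the point's x axis points radially outward. The tab is a small block 16 long radially (54 to 70 from the axis), 10 wide, heights 2 to 10, that can slide round the rim but is to stay put.
- tab (a joint): Angle of the reference tab in rad, counted just as dial: the nose stands at the tab when the two values are equal.
- lock (a joint): Angle of the lock lever in rad: near 0 it leans down the slope (towards the robot), at 1.0, its stop, it leans up the slope, fully over. It stays where it is left and takes about 1 N at its ball to move.
- lock_pivot (a point): Pivot of the lock lever, 22 over the panel, 150 to the right (-y of the panel) of the dial axis; axes as dial_axis. A steel rod of diameter 10 swings in the panel's x-z plane, leaning 0.5 rad to -x at joint value 0 and 0.5 rad to +x at 1.0. Below it a grey block on the panel, 70 long (x), 50 wide, 25 high.
- lock_tip (a point): Centre of the lock lever's black ball, diameter 26, 80 from the pivot.
- bottle: White capped bottle, diameter 66, 150 high, loose; origin under its centre. Leave it.
- beaker: Stainless beaker, rim diameter 84, 100 high, loose; origin under its centre. Leave it.
- spool: Stainless pipe spool with two flanges of diameter 64, 67 high, standing loose; origin under its centre. Leave it.

How it is judged:
On the way, in this order (a step that is already met when the one before it is completed fails the run):
1. the coarse dial's nose stands at the tab, with the lock lever not yet thrown (angle between the x axis of pointer and the x axis of tab_tip, either way round below 0.1 rad and distance between pointer and tab_tip below 0.012 m and value of joint lock below 0.5 rad), for 0.3 s.
2. the lock lever is fully over (angle between the x axis of pointer and the x axis of tab_tip, either way round below 0.1 rad and distance between pointer and tab_tip below 0.012 m and value of joint lock above 0.85 rad), for 0.2 s.
At the end, for the whole second after the job is handed in: The coarse dial's nose stands within 0.10 rad (about 5 mm at its tip) of the tab and at rest, the lock lever is thrown to beyond 0.85 of its 1.0 rad, the fine knob's bar end is within 4 mm and the tab within 5 mm of where they began, and bottle, beaker and spool are within 20 mm of where they began (all of step 2 and distance of fine_bar from where it was at the start of the episode below 0.004 m and distance of tab_tip from where it was at the start of the episode below 0.005 m and distance of each of bottle, beaker, spool from where it was at the start of the episode below 0.02 m and not (velocity of joint dial above 0.05 rad/s) and not (velocity of joint dial below -0.05 rad/s)); the robot touches nothing.
It fails at once if the fine knob is turned (its bar end by more than 4 mm) (distance of fine_bar from where it was at the start of the episode above 0.004 m).
It fails at once if the reference tab is pushed more than 5 mm (distance of tab_tip from where it was at the start of the episode above 0.005 m).
It fails at once if the bottle, beaker or spool is shoved more than 20 mm or knocked over (distance of any of bottle, beaker, spool from where it was at the start of the episode above 0.02 m or angle between any of bottle, beaker, spool's own z axis and vertical above 0.6 rad).
It also fails if it takes over 64 s, if anything falls off the work surface, if the arm or the gripper's body presses on something with over 40 N, if the wrist force passes 120 N, or if a joint passes its speed limit or range.

ROBOT

A 6-joint arm with a two-finger parallel gripper is mounted at the origin on the work surface. World frame = base frame: x ahead of the robot, y to its left, z up, the work surface at z = 0. Lengths are in m, angles in rad, forces in N, time in s.
With the tool pointing down it reaches from about 0.375 to 0.925 m from the base axis. Payload 5.7 kg.
Tool frame: the origin (TCP) lies on the centre line of the jaws, within the pads' length; the fingertips stand 25 mm ahead of it and the grasp point (between the pads) lies 6 mm ahead of it; x points along the fingers, z is the direction in which the jaws open and shut, and the axes are right-handed (so a half turn about x gives the same grasp; the last joint's range is limited). The gripper opens to 85 mm and grips with 20 to 120 N. Pads are 22 mm wide; open, the fingers measure 114 mm over their backs; the gripper's body (76 mm by 85 mm) begins 54 mm behind the grasp point. The pads swing forward as they close: fully open they stand 13 mm farther back than shut.
Start: joints at [-1.341, 0.359, 1.51, -0, 1.272, -0.115], TCP at [0.203, -0.565, 0.256] pointing down, gripper open.
Joint ranges: [-2.97, 2.97], [-1.01, 2.36], [0.21, 2.38], [-0.96, 4.11], [0.2, 2.71], [-2.98, 2.98]. Speed limits (rad/s): [2.39, 2.39, 3.14, 3.14, 3.14, 3.14].

INTERFACE

Orientations are given as a unit quaternion [w, x, y, z].
In Python, from bench import env gives the robot as it stands. The module is installed in compiled form; this text tells all that it offers. Calls block until the motion is done:
- env.move_pose(position, orientation): joint-space move of the TCP to a pose.
- env.line_to(position, rate=0.15, attitude=None, until_force=None): straight line of the TCP; attitude=None keeps the orientation; rate is the mean speed in m/s. With until_force (N) it stops when the force on the tool has changed by that much, and returns True; else False.
- env.goto_joints(angles): joint-space move.
- env.grip(opening, force=None): finger opening in m; force is the grip in N (None keeps the last); returns when the fingers have stopped.
- env.sleep(seconds).
- env.inverse_kinematics(position, orientation): joint angles nearest the present ones, or None.
- env.read_state(): the state.
- env.grab_frame(name): name is "side" or "top" or "wrist"; returns the picture (480x640x3 uint8, red, green, blue); there is no depth.
- env.camera_info(name): a dict with "fx", "fy", "cx", "cy" (pixels), "cam_to_world" (4x4, takes a point from camera to world coordinates). Camera axes: x right, y down, z forward; pixel columns grow to the right and rows downward; lengths in m; the calibration is good to about 2 mm. The wrist camera is an equidistant fisheye: a pixel r from the principal point sees the ray r / f radians off the axis. A picture is of the moment at which its call begins: read the wrist's pose just before it. camera_info takes no time and is no camera call; for the wrist camera it gives the pose at the moment of the call.
A pose or a line that the arm cannot do raises env.PlanningError and nothing moves.
- env.finish_job(): hands the job in, once; it reports no verdict.
The state is a dict: "t": time; "qpos": joint angles; "qd": joint speeds; "effort": joint torques, N m; "position": TCP position; "eef_rot": TCP orientation; "ft_force": force on the tool from outside, world axes, zero at the start; "moment": the same for the moment, N m; "opening": finger opening in m.
Only numpy, scipy, OpenCV 4.12 (cv2) and the standard library are available. Lean on these libraries where they do the work, as an engineer would, in place of code of your own. Each camera call takes 0.05 s, during which the arm holds its last target. There are 200 camera calls.

## Working session

There is one attempt and no reset: what is moved stays moved. The work goes in short steps, each a Python script; the robot and the scene stay as the last script left them, time stands still between calls to the robot, and variables do not carry over. Pictures are saved under pics/ and viewed, about 8 in all and at most 12, crops included, and the job is handed in when it is done.

```bash
mkdir -p pics
python3 - <<'E'
from bench import env
import cv2,numpy as np
for n in("side","top","wrist"):
    im=env.grab_frame(n); cv2.imwrite(f"pics/{n}0.png",im[:,:,::-1])
    i=env.camera_info(n); print(n,{k:(np.round(v,4).tolist() if k=="cam_to_world" else v) for k,v in i.items()})
s=env.read_state();print(s)
E
```

```text
side {'fx': 470.2381511436495, 'fy': 470.2381511436495, 'cx': 320.31638359512414, 'cy': 232.9979165231807, 'cam_to_world': [[-0.8944, -0.3402, 0.2905, 0.1707], [-0.4471, 0.6583, -0.6056, 0.8336], [0.0148, -0.6715, -0.7409, 1.1459], [0.0, 0.0, 0.0, 1.0]]}
top {'fx': 470.3754200517622, 'fy': 470.3754200517622, 'cx': 323.77871061070965, 'cy': 248.4256125590464, 'cam_to_world': [[-0.0184, -0.9992, 0.0367, 0.5313], [-0.9996, 0.0192, 0.0216, -0.0142], [-0.0223, -0.0363, -0.9991, 1.2696], [0.0, 0.0, 0.0, 1.0]]}
wrist {'fx': 371.64829954431775, 'fy': 371.64829954431775, 'cx': 311.01325515568544, 'cy': 246.09019277698476, 'cam_to_world': [[0.3381, -0.8997, -0.276, 0.2732], [-0.9411, -0.3235, -0.0981, -0.5381], [-0.001, 0.2929, -0.9561, 0.3734], [0.0, 0.0, 0.0, 1.0]]}
{'t': 0.15, 'qpos': array([-1.34108946e+00,  3.59334081e-01,  1.51118910e+00, -5.76377561e-06,
        1.27252286e+00, -1.15076866e-01]), 'qd': array([ 4.03699281e-05,  1.07294103e-05, -3.85022823e-03, -1.30606832e-03,
        1.07865826e-04,  7.43349681e-04]), 'effort': array([ 1.30534677e-04, -5.28029931e+01, -2.78930390e+01, -3.14566578e-04,
        8.20072135e-03, -4.15467571e-05]), 'position': array([ 0.20268567, -0.56419912,  0.25564793]), 'eef_rot': array([ 0.5779736 ,  0.4071589 ,  0.57874332, -0.40647794]), 'ft_force': array([0.25795872, 0.14135007, 0.00855844]), 'moment': array([-0.02081274,  0.00713721,  0.02850224]), 'opening': 0.08551068380301048}
```

View pics/top0.png

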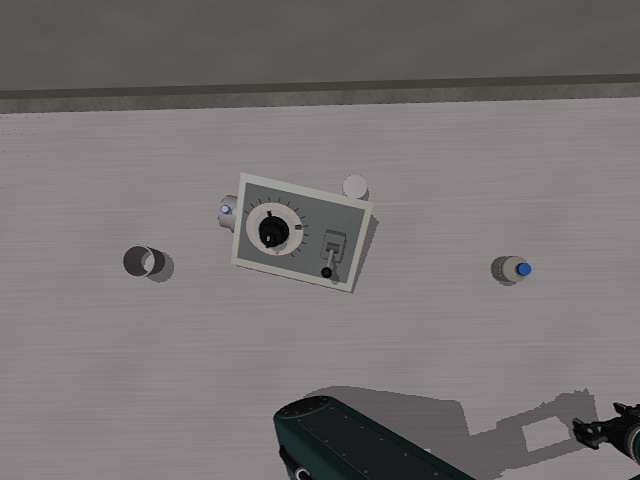

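View pics/side0.png

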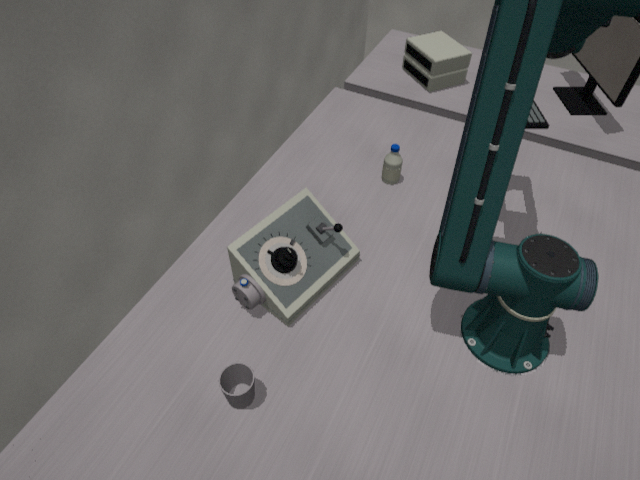

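```bash
cat > h.py <<'E'
from bench import env
import cv2,numpy as np
from scipy.optimize import least_squares
from scipy.spatial.transform import Rotation as R
def proj(i,P):
    T=np.array(i["cam_to_world"]); p=(np.atleast_2d(P)-T[:3,3])@T[:3,:3]
    return np.c_[i["fx"]*p[:,0]/p[:,2]+i["cx"],i["fy"]*p[:,1]/p[:,2]+i["cy"]]
def ray(i,uv,fish=False):
    T=np.array(i["cam_to_world"]);a=np.array([(uv[0]-i["cx"])/i["fx"],(uv[1]-i["cy"])/i["fy"]])
    if fish:
        r=np.hypot(*a);d=np.r_[a/r*np.sin(r),np.cos(r)]
    else: d=np.r_[a,1]
    return T[:3,3],T[:3,:3]@d
def panelR(yaw): return R.from_euler("ZY",[yaw,-np.pi/6]).as_matrix() # columns: up-slope, left, normal
def hit(i,uv,P0,n,fish=False):
    o,d=ray(i,uv,fish); return o+d*((P0-o)@n)/(d@n)
def toolq(Rp,a):
    "tool x = -normal; jaw axis z at angle a (clockwise from up-slope)"
    x=-Rp[:,2]; z=np.cos(a)*Rp[:,0]-np.sin(a)*Rp[:,1]
    q=R.from_matrix(np.c_[x,np.cross(z,x),z]).as_quat(); return q[[3,0,1,2]]
E
python3 - <<'E'
from h import *
C=np.array([[.11,.16,.177],[.11,-.16,.177],[-.11,-.16,.05],[-.11,.16,.05]])
t=env.camera_info("top");s=env.camera_info("side")
ut=np.array([[242,174],[373,203],[352,292],[232,265]]);us=np.array([[230,247],[308,191],[358,253],[288,320]])
W=lambda v:C@R.from_euler("z",v[2]).as_matrix().T+[v[0],v[1],0]
f=lambda v:np.r_[proj(t,W(v))-ut,proj(s,W(v))-us].ravel()
o=least_squares(f,[.55,.05,-.2]);print(o.x,f(o.x).round(1))
v=o.x;Rp=panelR(v[2]);P0=np.array([v[0],v[1],.1135])
for n,i,uvs in(("top",t,[(275,229),(334,245)]),("side",s,[(284,261)])):
  for uv in uvs:
    p=hit(i,uv,P0,Rp[:,2]);print(n,uv,p,(p-P0)@Rp)
im=cv2.imread("pics/top0.png")[160:305,215:385]
cv2.imwrite("pics/c1.png",cv2.resize(im,None,fx=4,fy=4,interpolation=cv2.INTER_CUBIC))
# look pose
A=hit(t,(275,229),P0,Rp[:,2])
for h in(.25,.2):
 for a in np.arange(-3,3.1,.5):
  q=env.inverse_kinematics(A+h*Rp[:,2],toolq(Rp,a)); print(h,round(a,1),None if q is None else np.round(q,2))
E
```

```text
[ 0.60455751  0.0735583  -0.24646081] [-1.6 -0.1  0.6  1.2 -1.5  1.3 -1.4  0.3 -2.4 -0.1 -1.4 -4.   2.7 -2.6
  0.7 -1.4]
top (275, 229) [0.62384668 0.1300169  0.11634744] [5.69487332e-03 5.94585757e-02 1.45283091e-16]
top (334, 245) [ 0.58172375 -0.01451044  0.11312048] [-7.59046359e-04 -9.09783004e-02  1.21430643e-17]
side (284, 261) [0.61869054 0.13125395 0.11328624] [-4.27510802e-04  5.94002817e-02  2.77338916e-16]
0.25 -3.0 [ 0.37  0.01  1.88 -0.39  0.85 -2.18]
0.25 -2.5 [ 0.37  0.01  1.88 -0.39  0.85 -1.68]
0.25 -2.0 [ 0.37  0.01  1.88 -0.39  0.85 -1.18]
0.25 -1.5 [ 0.37  0.01  1.88 -0.39  0.85 -0.68]
0.25 -1.0 [ 0.37  0.01  1.88 -0.39  0.85 -0.18]
0.25 -0.5 [ 0.37  0.01  1.88 -0.39  0.85  0.32]
0.25 0.0 [ 0.37  0.01  1.88 -0.39  0.85  0.82]
0.25 0.5 [ 0.37  0.01  1.88 -0.39  0.85  1.32]
0.25 1.0 [ 0.37  0.01  1.88 -0.39  0.85  1.82]
0.25 1.5 [ 0.37  0.01  1.88 -0.39  0.85  2.32]
0.25 2.0 [ 0.37  0.01  1.88 -0.39  0.85  2.82]
0.25 2.5 [ 0.37  0.01  1.88 -0.39  0.85 -2.97]
0.25 3.0 [ 0.37  0.01  1.88 -0.39  0.85 -2.47]
0.2 -3.0 [ 0.33  0.09  1.91 -0.42  0.73 -2.16]
0.2 -2.5 [ 0.33  0.09  1.91 -0.42  0.73 -1.66]
0.2 -2.0 [ 0.33  0.09  1.91 -0.42  0.73 -1.16]
0.2 -1.5 [ 0.33  0.09  1.91 -0.42  0.73 -0.66]
0.2 -1.0 [ 0.33  0.09  1.91 -0.42  0.73 -0.16]
0.2 -0.5 [ 0.33  0.09  1.91 -0.42  0.73  0.34]
0.2 0.0 [ 0.33  0.09  1.91 -0.42  0.73  0.84]
0.2 0.5 [ 0.33  0.09  1.91 -0.42  0.73  1.34]
0.2 1.0 [ 0.33  0.09  1.91 -0.42  0.73  1.84]
0.2 1.5 [ 0.33  0.09  1.91 -0.42  0.73  2.34]
0.2 2.0 [ 0.33  0.09  1.91 -0.42  0.73  2.84]
0.2 2.5 [ 0.33  0.09  1.91 -0.42  0.73 -2.95]
0.2 3.0 [ 0.33  0.09  1.91 -0.42  0.73 -2.45]
```

View pics/c1.png

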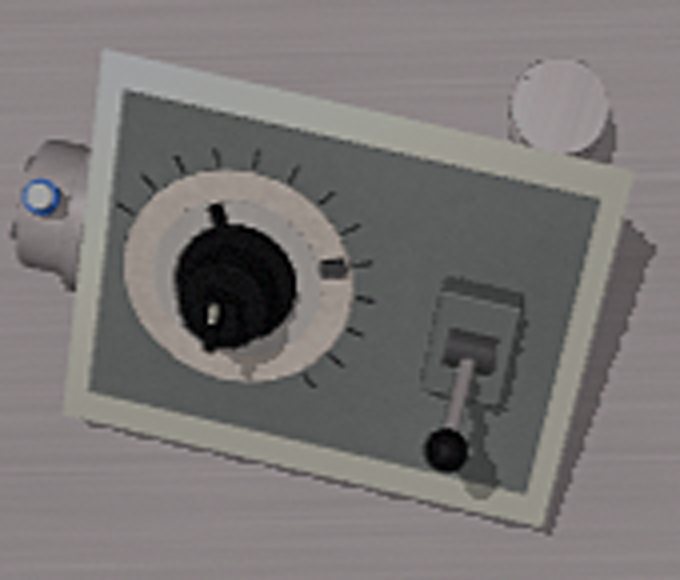

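```bash
cat >> h.py <<'E'
YAW=-.2465; PC=np.array([.6046,.0736,.1135])
Rp=panelR(YAW); A=PC+Rp@[.002,.0595,0]
E
python3 - <<'E'
from h import *
q=toolq(Rp,-.8)
env.move_pose(A+.20*Rp[:,2],q)
st=env.read_state();print(st["t"],st["position"]-(A+.2*Rp[:,2]),st["ft_force"])
i=env.camera_info("wrist");im=env.grab_frame("wrist")
cv2.imwrite("pics/w1.png",im[:,:,::-1]);np.save("w1.npy",i,allow_pickle=True)
T=i["cam_to_world"];print((T[:3,3]-A)@Rp, T[:3,2]@Rp)
E
```

```text
2.9333 [ 3.33609232e-04 -5.38626459e-04  8.53989568e-06] [-0.51234638 -0.70033927 -0.40015304]
[-0.05316398  0.05271844  0.3175439 ] [ 0.20995524 -0.20514032 -0.95594783]
```

View pics/w1.png

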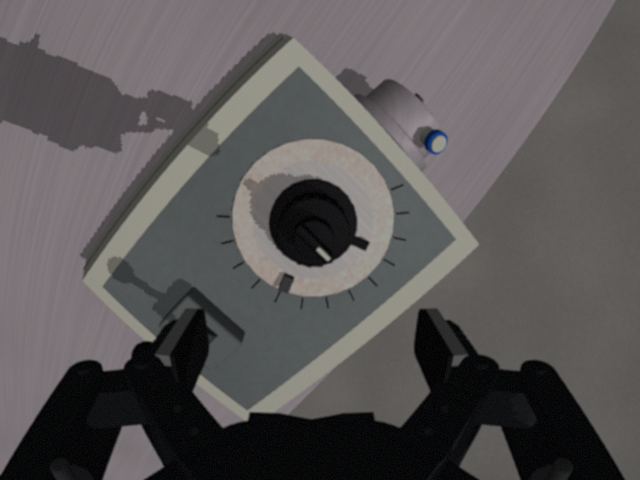

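```bash
cat >> h.py <<'E'
def ortho(i,im,h,half=.1,s=3000):
    "panel-plane picture at height h; up = up-slope, right = panel right"
    N=int(2*half*s);g=(np.arange(N)-N/2)/s
    X=-g[:,None]+0*g[None];Y=-g[None]+0*g[:,None]
    P=A+np.stack([X,Y,0*X+h],-1)@Rp.T
    T=i["cam_to_world"];p=(P-T[:3,3])@T[:3,:3];r=np.linalg.norm(p[...,:2],axis=-1);th=np.arctan2(r,p[...,2])
    return cv2.remap(im,(i["cx"]+i["fx"]*th*p[...,0]/r).astype("f4"),(i["cy"]+i["fy"]*th*p[...,1]/r).astype("f4"),cv2.INTER_CUBIC)
E
python3 - <<'E'
from h import *
i=np.load("w1.npy",allow_pickle=True).item();im=cv2.imread("pics/w1.png")
o=ortho(i,im,.008);c=300
for r in(52,54): cv2.circle(o,(c,c),r*3,(0,0,255),1)
cv2.line(o,(c-8,c),(c+8,c),(0,255,0),1);cv2.line(o,(c,c-8),(c,c+8),(0,255,0),1)
cv2.imwrite("pics/o1.png",o)
for n,uv,h in(("disc",(313.5,218),.002),("nose",(368,244),.008),("tab",(288,276),.008)):
    print(n,(hit(i,uv,A+h*Rp[:,2],Rp[:,2],True)-A)@Rp)
E
```

```text
disc [-0.00067479  0.00437006  0.002     ]
nose [0.04826157 0.02344911 0.008     ]
tab [ 0.02055264 -0.04805912  0.008     ]
```

View pics/o1.png

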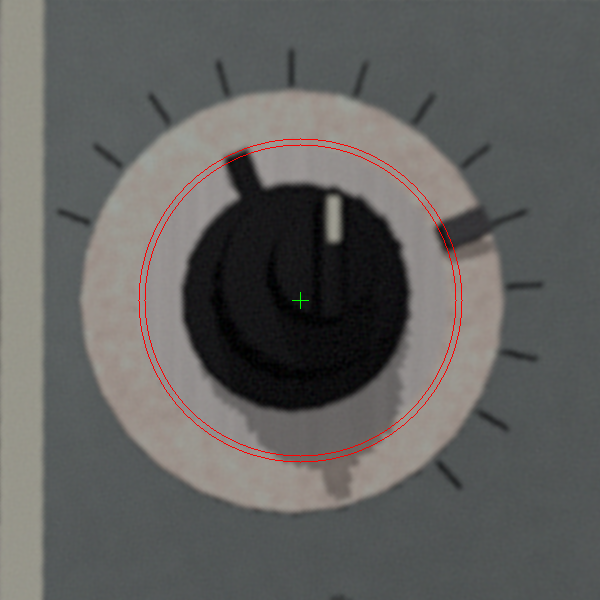

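```bash
cat >> h.py <<'E'
A=A+Rp@[.0005,.002,0]
def st(m=""):
    s=env.read_state();print(m,round(s["t"],2),((s["position"]-A)@Rp).round(4),s["ft_force"].round(1),s["moment"].round(2),round(s["opening"],4),s["qpos"].round(3));return s
def shot(n):
    i=env.camera_info("wrist");im=env.grab_frame("wrist")[:,:,::-1].copy()
    cv2.imwrite(f"pics/{n}.png",im);np.save(n+".npy",i,allow_pickle=True);return i,im
E
python3 - <<'E'
from h import *
env.line_to(A+.12*Rp[:,2],.12); st()
print(env.line_to(A+.044*Rp[:,2],.06,until_force=6)); st("down")
env.grip(.04,30); s=st("grip")
q=s["qpos"].copy(); q[5]+=.3; env.goto_joints(q); st("rot.3")
q[5]+=1.26; env.goto_joints(q); st("rot")
env.sleep(.2);shot("w2")
E
```

```text
3.8 [0.0002 0.     0.1202] [-0.2  0.5  0.1] [ 0.06  0.23 -0.02] 0.0856 [ 0.29   0.235  1.948 -0.505  0.556  0.115]
False
down 5.22 [0.0002 0.0001 0.0443] [-0.3  0.   0.5] [0.02 0.23 0.02] 0.0856 [ 0.248  0.379  1.952 -0.632  0.413  0.228]
grip 5.6 [-0.0003 -0.0004  0.0445] [-4.1 -0.6  4.2] [-0.12  0.36 -0.08] 0.0554 [ 0.248  0.378  1.953 -0.632  0.414  0.228]
rot.3 5.99 [-0.0001 -0.0002  0.0446] [ 0.6 -0.5  0.1] [ 0.11  0.09 -0.01] 0.0553 [ 0.248  0.378  1.953 -0.632  0.414  0.525]
rot 7.14 [ 0.001  -0.0003  0.0446] [ 3.8 -4.5  2.9] [-0.63 -0.6  -0.38] 0.0556 [ 0.248  0.378  1.952 -0.633  0.414  1.786]
```

View pics/w2.png

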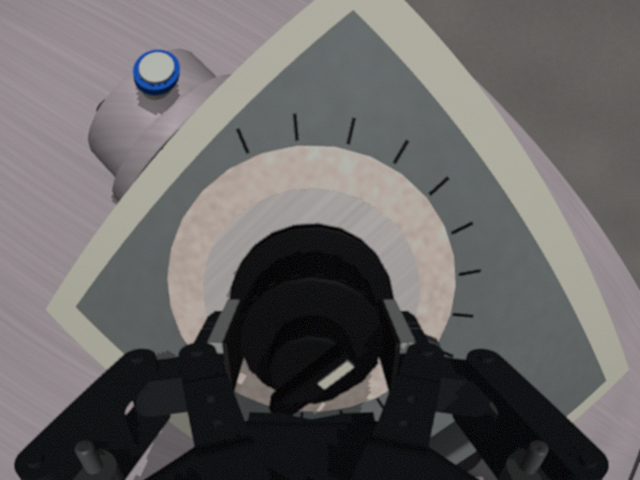

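Run:
```python
from h import *
env.grip(.085); env.line_to(A+.10*Rp[:,2],.08); env.line_to(A+.2*Rp[:,2],.15)
env.move_pose(A+.20*Rp[:,2],toolq(Rp,-.8)); env.sleep(.2); st()
i,im=shot("w3")
o=ortho(i,im,.008);c=300
for r in(52,54): cv2.circle(o,(c,c),r*3,(0,0,255),1)
cv2.imwrite("pics/o3.png",o)
```

```text
11.05 [-0.     -0.      0.1999] [ 0.4 -0.2  0.4] [ 0.07  0.24 -0.02] 0.0848 [ 0.341  0.094  1.915 -0.428  0.731  0.051]
```

View pics/o3.png

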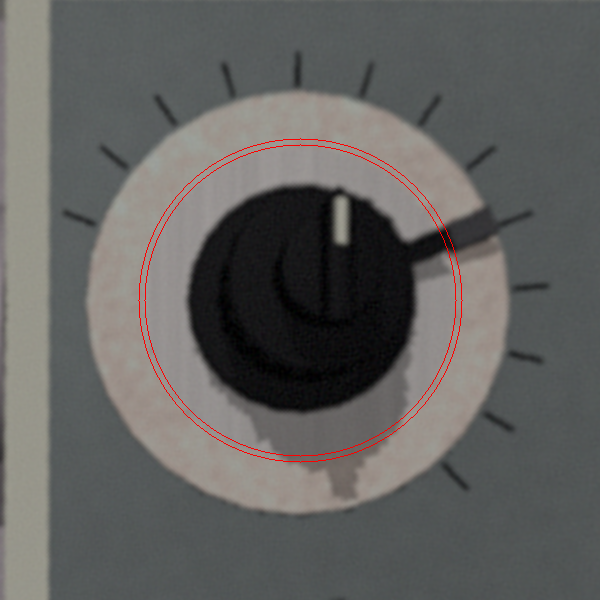

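Run:
```python
from h import *
im=cv2.imread("pics/w3.png");i=np.load("w3.npy",allow_pickle=True).item()
o=ortho(i,im,.008,.08,8000); c=640
p=cv2.warpPolar(o,(640,1600),(c,c),640,cv2.WARP_POLAR_LINEAR+cv2.INTER_LINEAR) # rows: angle, cols: radius*8000
# image angle (cw from right) => q=ang+pi/2
r0=int((2*np.pi-.7)/(2*np.pi)*1600);r1=int((2*np.pi-.1)/(2*np.pi)*1600)
z=cv2.convertScaleAbs(cv2.resize(p[r0:r1,300:600],(750,600),interpolation=cv2.INTER_CUBIC),alpha=1.7,beta=15)
cv2.imwrite("pics/z3.png",z)
g=p.mean(2)
for r in(42,44,46,48,50,56,58,60,62,64): # dark centroid and edges per radius
    col=g[r0:r1,r*8-4:r*8+5].mean(1);m=(col.max()+col.min())/2;k=np.where(col<m)[0]
    print(r,col.min().round(),col.max().round(),((np.array([k[0],k[-1]])+r0)/1600*2*np.pi-2*np.pi+np.pi/2).round(3))
```

```text
42 14.0 144.0 [1.08  1.272]
44 12.0 144.0 [1.084 1.272]
46 16.0 144.0 [1.084 1.268]
48 14.0 143.0 [1.088 1.257]
50 14.0 145.0 [1.092 1.245]
56 46.0 150.0 [1.092 1.284]
58 46.0 148.0 [1.092 1.28 ]
60 48.0 150.0 [1.1  1.28]
62 44.0 150.0 [1.103 1.28 ]
64 44.0 149.0 [1.103 1.276]
```

View pics/z3.png

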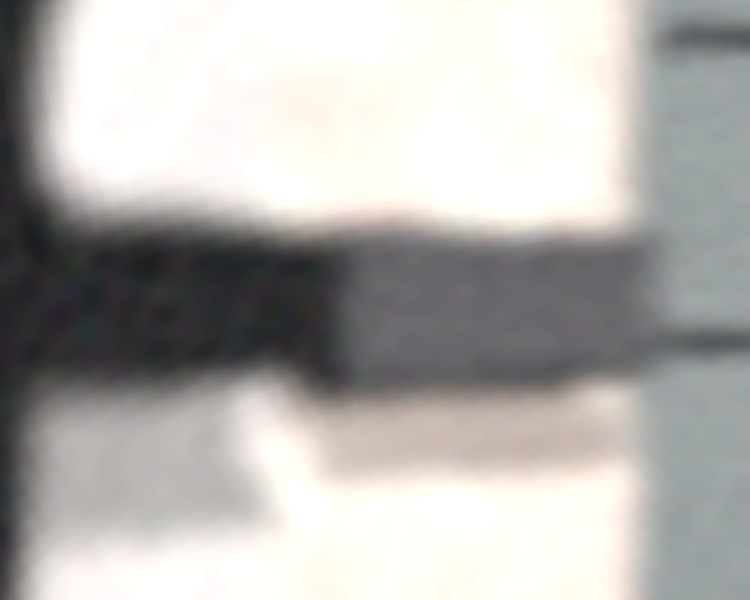

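Run:
```python
from h import *
q=toolq(Rp,-np.pi/2)
P=lambda x,h:A+Rp@[x,-.150,h]
env.move_pose(P(-.10,.20),q); env.grip(0,30); st("above")
print(env.line_to(P(-.10,.092),.1,until_force=6)); st("low")
print(env.line_to(P(-.045,.092),.06,until_force=15)); st("near")
print(env.line_to(P(.035,.092),.05,until_force=15)); st("push")
env.line_to(P(-.10,.092),.12); env.line_to(P(-.10,.2),.15)
env.grip(.085)
env.move_pose(A+.20*Rp[:,2],toolq(Rp,-.8)); env.sleep(.2); st("end")
i,im=shot("w4");o=ortho(i,im,.008)
c=cv2.resize(o,(480,480)); cv2.imwrite("pics/o4.png",c)
t=env.grab_frame("top")[150:310,205:395,::-1];cv2.imwrite("pics/t4.png",np.hstack([c[:,:],cv2.resize(t,(300,253))[:0].reshape(0,300,3) if 0 else cv2.copyMakeBorder(cv2.resize(t,(310,261)),0,219,0,0,cv2.BORDER_CONSTANT)]))
```

```text
above 12.91 [-0.1  -0.15  0.2 ] [0.5 0.2 0.3] [ 0.06  0.22 -0.04] 0.0001 [ 0.027 -0.097  2.262 -0.292  0.487 -1.073]Traceback (most recent call last):
  File "<stdin>", line 5, in <module>
bench.PlanningError: the arm cannot follow that straight line within its joint ranges
```

```bash
cat >> h.py <<'E'
def lev(tilt,x,h):
    "fingertips at panel point (x,-.150,h); tool tilted forward by tilt from vertical; jaws along panel y"
    Rt=R.from_euler("ZY",[YAW,-tilt]).as_matrix()
    return A+Rp@[x,-.150,h]+.025*Rt[:,2], toolq(Rt,-np.pi/2)
E
python3 - <<'E'
from h import *
for d in(30,25,20,15,10,5,0):
  print(d,[None if (q:=env.inverse_kinematics(*lev(np.radians(d),x,h))) is None else (q[2].round(2),q[4].round(2),q[5].round(2)) for x,h in((-.08,.18),(-.08,.07),(.03,.07))])
E
```

```text
30 [(np.float64(2.22), np.float64(0.53), np.float64(-1.13)), None, (np.float64(2.04), np.float64(0.4), np.float64(-1.24))]
25 [(np.float64(2.15), np.float64(0.65), np.float64(-1.23)), (np.float64(2.2), np.float64(0.33), np.float64(-1.16)), (np.float64(1.96), np.float64(0.54), np.float64(-1.33))]
20 [(np.float64(2.09), np.float64(0.76), np.float64(-1.3)), (np.float64(2.13), np.float64(0.47), np.float64(-1.29)), (np.float64(1.89), np.float64(0.68), np.float64(-1.38))]
15 [(np.float64(2.03), np.float64(0.87), np.float64(-1.35)), (np.float64(2.07), np.float64(0.6), np.float64(-1.35)), (np.float64(1.82), np.float64(0.81), np.float64(-1.41))]
10 [(np.float64(1.97), np.float64(0.98), np.float64(-1.38)), (np.float64(2.0), np.float64(0.73), np.float64(-1.39)), (np.float64(1.75), np.float64(0.93), np.float64(-1.43))]
5 [(np.float64(1.91), np.float64(1.08), np.float64(-1.41)), (np.float64(1.93), np.float64(0.85), np.float64(-1.42)), (np.float64(1.68), np.float64(1.05), np.float64(-1.45))]
0 [(np.float64(1.85), np.float64(1.18), np.float64(-1.42)), (np.float64(1.87), np.float64(0.96), np.float64(-1.44)), (np.float64(1.61), np.float64(1.17), np.float64(-1.46))]
```

Tilt 18° works with margin.

Run:
```python
from h import *
T=np.radians(18); P=lambda x,h:lev(T,x,h)[0]
env.move_pose(*lev(T,-.085,.18)); st("above")
print(env.line_to(P(-.085,.07),.1,until_force=6)); st("low")
print(env.line_to(P(.035,.07),.05,until_force=15)); st("push")
env.line_to(P(-.085,.07),.12); env.line_to(P(-.085,.18),.15)
env.grip(.085)
env.move_pose(A+.20*Rp[:,2],toolq(Rp,-.8)); env.sleep(.2); st("end")
i,im=shot("w4");c=cv2.resize(ortho(i,im,.008),(480,480))
t=cv2.resize(env.grab_frame("side")[180:330,220:370,::-1],(320,320))
cv2.imwrite("pics/t4.png",np.hstack([c,cv2.copyMakeBorder(t,0,160,0,0,cv2.BORDER_CONSTANT)]))
```

```text
above 13.31 [-0.0791 -0.1505  0.2041] [-1.   0.  -0.1] [0.05 0.18 0.01] -0.0003 [-0.044 -0.041  2.077 -0.089  0.798 -1.314]
False
low 14.56 [-0.0797 -0.1499  0.0948] [-0.2 -0.  -0.5] [0.07 0.15 0.02] -0.0001 [-0.074  0.202  2.118 -0.108  0.514 -1.312]
True
push 16.34 [ 0.0144 -0.1503  0.0942] [ 0.3 -0.6 -0.5] [-0.05  0.14 -0.02] -0.0001 [-0.107  0.231  1.901 -0.064  0.713 -1.388]
end 20.38 [-0.     -0.0006  0.2   ] [ 0.7 -0.4 -0.1] [0.04 0.26 0.03] 0.0851 [ 0.34   0.094  1.916 -0.428  0.731  0.051]
```

View pics/t4.png

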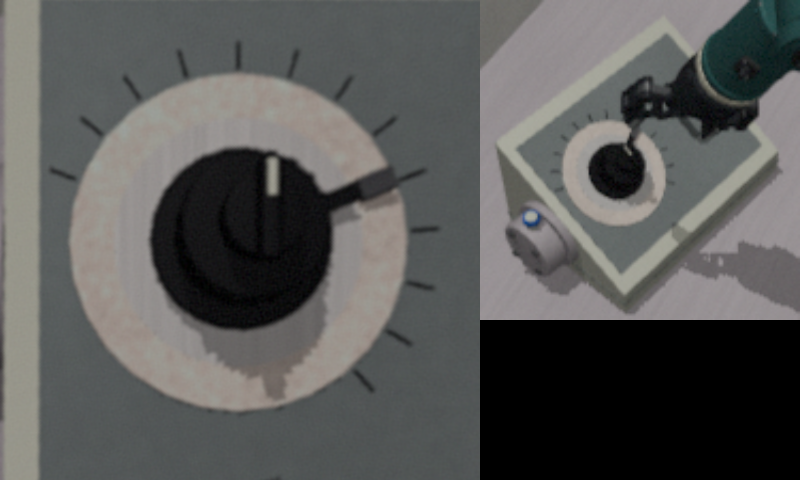

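Run:
```python
from h import *
env.goto_joints([-1.341,.359,1.51,0,1.272,-.115]); st()
t=env.camera_info("top");im=env.grab_frame("top")[:,:,::-1].copy()
cv2.imwrite("pics/top5.png",cv2.resize(im[160:305,215:385],None,fx=4,fy=4,interpolation=cv2.INTER_CUBIC))
for q in(0,.85,1.): 
    a=q-.5; print(q,(proj(t,A+Rp@[.08*np.sin(a),-.15,.022+.08*np.cos(a)])-[215,160])*4)
```

```text
23.27 [-0.1328 -0.7781  0.2402] [-0.2 -0.1  1.4] [ 0.09 -0.01 -0.01] 0.085 [-1.34   0.359  1.51   0.     1.272 -0.115]
0 [[442.02001859 462.50532452]]
0.85 [[462.69895115 369.33203029]]
1.0 [[467.47607536 348.58148655]]
```

View pics/top5.png

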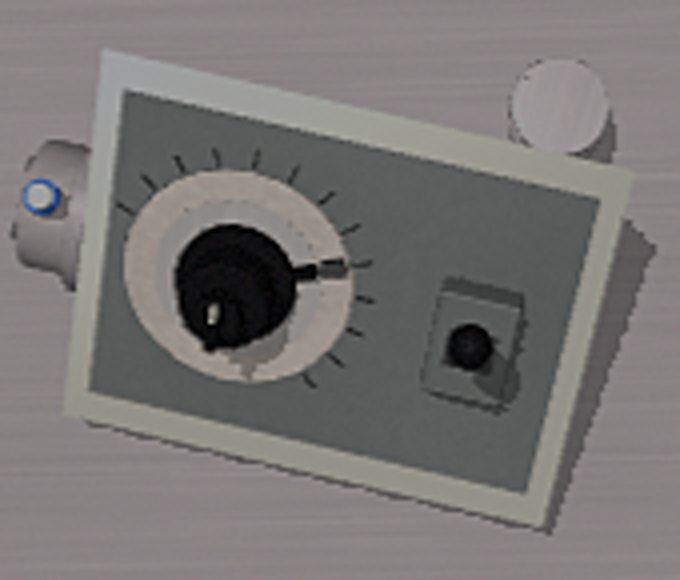

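```bash
python3 -c "
from bench import env
env.finish_job()"
```

```text
the job is handed in; nothing more can be done
```

The coarse dial now stands at the reference tab, the lock lever is fully over, and the job is handed in with the arm clear. No verdict was reported. The clock read about 23 s of the 64 s allowed.

**Dial:** I gripped the ribbed band (opening measured 55 mm), turned it 1.56 rad clockwise and let go. Close up, the nose measured about 1.17 to 1.18 rad and the tab about 1.19 rad. That is about 0.02 rad apart, against the 0.10 allowed. A later picture, after the lever was thrown, still shows them lined up.

**Fine knob and tab:** I saw no change in either across the before and after pictures. The fine knob's mark agrees to about 0.5 mm.

**Lock lever:** My first approach to the lever was refused for joint range and moved nothing, so I tilted the tool to 18° and pushed from there. The push ended on the 15 N force stop, where the finger position matches the lever at its stop. In the last top picture the ball is 2 pixels (in a crop enlarged 4 times) from where it should be at 1.0 rad. In the first picture the ball was about 11 such pixels from its computed place for 0 rad, probably because the lever started slightly above 0. Even if that were a camera offset, the lever would still be at about 0.92 rad, past the 0.85 needed.

**Loose items:** The spool stands where it did in the last top picture. I did not look at the bottle and beaker again, but every force reading stayed small and the arm worked only over the pump, though it passed back to its start pose at the end.

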